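Shut the salt box and snap its latch lever over

ROBOT

A 6-joint arm with a two-finger parallel gripper is mounted at the origin on the work surface. World frame = base frame: x ahead of the robot, y to its left, z up, the work surface at z = 0. Lengths are in m, angles in degrees, forces in N, time in s.
With the tool pointing down it reaches from about 0.25 to 0.725 m from the base axis. Payload 9.7 kg.
Tool frame: the origin (TCP) lies on the centre line of the jaws, within the pads' length; the fingertips stand 17 mm ahead of it and the grasp point (between the pads) lies 2 mm behind it (bot.tip_extent is the distance from the TCP to the fingertips, in m); z points along the fingers, y is the line along which they close (so a half turn about z gives the same grasp; the last joint's range is limited). The gripper opens to 85 mm and grips with 20 to 120 N. Pads are 22 mm wide; open, the fingers measure 114 mm over their backs; the gripper's body (76 mm by 85 mm) begins 54 mm behind the grasp point. The pads swing forward as they close: fully open they stand 13 mm farther back than shut.
Start: joints at [73.969, 4.979, 10.078, 95.1, 0, 90], TCP at [0.152, 0.529, 0.21] pointing down, gripper open.
Joint ranges: [-179.16, 179.16], [-48.56, 103.87], [-65.8, 70.77], [-126.05, 130.52], [-82.76, 87.17], [-180, 180]. Speed limits (degrees/s): [127.2, 127.2, 147.25, 180, 180, 180].

INTERFACE

Orientations are given as [roll, pitch, yaw] about the fixed x, y, z axes, in that order (R = Rz(yaw) Ry(pitch) Rx(roll)).
In Python, from workcell import bot gives the robot as it stands.
- The arm moves only by the tool carry_out, never from a script. Its argument "moves" is text: rows parted by semicolons, each of 7 numbers parted by spaces: the shift along the tool's x, y, z in mm, then the turn, a rotation vector about the tool's x, y, z in degrees, then the finger opening in mm, from 0 to 85.4. A call has 1 to 20 rows; each row is the pose to reach, as a shift and turn from the pose commanded when the call began, along the tool's axes at that moment; what a row does not reach only later rows make up. A row lasts 1/10 s, in which the tool goes at most 50 mm and 8.59 degrees, less where a joint would pass 70% of its speed; a pose out of reach is approached as far as the arm can. A call with a gripper value outside its range is refused whole. The fingers move at their own pace and stop on an object; "force" is the grip in N (left out, the last holds). Time passes only in rows, so rows that repeat a pose let the fingers close. It gives the time, the measured TCP pose, the force, the opening and the grip force at its end, in the units of the state.
- bot.get_obs(): the state, without advancing time (a new reading comes with each control period).
- bot.camera(name): name is "scene" or "top" or "wrist"; returns a dict with "img" (384x512x3 uint8, red, green, blue), "mtx" (3x3 intrinsics, pixels), "k1" (the pictures are not rectified: a ray, as slopes to the right and down, at radius r is drawn at 1 + k1 r^2 times it, then the intrinsics apply), "position" and "orientation" of the camera in the world; the wrist camera has in their place "mount" (4x4, takes a point from camera to tool coordinates, whose origin is the TCP and whose axes are the flange's). Camera axes: x right, y up, looking along -z (the intrinsics and any distortion apply to the point x, -y, -z); pixel columns grow to the right and rows downward; lengths in m; the calibration is good to about 2 mm. A picture is of the moment at which its call begins: read the wrist's pose just before it. There is no depth.
- bot.job_done(): hands the job in; it is judged then, once.
The state is a dict: "time": time; "q": joint angles; "qd": joint speeds; "joint_efforts": joint torques, N m; "ee_pos": TCP position; "tcp_rot": TCP orientation; "wrist_force": force on the tool from outside, world axes, zero at the start; "torque": the same for the moment, N m; "opening": finger opening in m; "grasp_force": force on a finger pad.
Only numpy, scipy, OpenCV 4.12 (cv2) and the standard library are available. Lean on these libraries where they do the work, as an engineer would, in place of code of your own. Each camera call takes 0.05 s, during which the arm holds its last target. There are 200 camera calls.

TASK

The bamboo salt box on the black shelf has been left open. With your fingertips, push its sliding lid fully shut, and then push the red-knobbed latch lever on the box's front rim up and over past upright, so that it snaps down across the lid behind the ridge. Only push: lift nothing, leave the box where it stands and do not disturb the other things on the shelf.

Things in the scene. Friction and masses are not known exactly. Their poses are not given: they have to be found in the camera images.
- saltbox: Loose bamboo salt box, 1.4 to 2.1 kg, standing on the shelf (shelf top about 120 mm above the worktop). 110 mm along its x, 180 mm along its y, 78 mm high to its long rims. Origin: centre of its underside. x: from the front long side (nearest the robot, where the latch lever is) to the back; y: along the box, the direction in which the lid slides open (robot's left, turned by up to about 0.45 rad); z up. Pushed sideways with more than about 8 N it may slide.
- lid (a joint): Travel of the sliding lid in m: 0 = fully shut against a hard stop, growing as the lid slides along the box's +y, at most 0.11. Starts 0.05 to 0.085 open, sticking out of the box's +y end. Takes about 2 N to slide and stays where it is left. The lid is a flat bamboo panel 92 mm wide (x) and 172 mm long (y), its top face 4 mm below the long rims.
- ridge (a point): Centre of the dark bamboo finger ridge on the lid, which moves with the lid: a bar 50 mm along box x, 12 mm along box y, standing 20 mm above the lid's top face (16 mm above the rims); this point lies 10 mm above the lid's top face. Push its +y face towards the box's -y to shut the lid. With the lid shut it is at box (0, -30, 84) mm.
- lever (a joint): Angle of the latch lever in rad about the box's +y axis: 0 = unlatched, leaning 0.70 rad outwards from upright (towards the box's -x); 0.70 = upright; 2.25 = latched, lying nearly level across the lid towards box +x, just on the +y side of the ridge. An over-centre spring holds it at either end stop; its dead centre is upright, and once pushed past that (0.8 or so) it snaps on to 2.25 by itself. The push needed at the knob is about 1 N. Starts at 0.
- lever_knob (a point): Centre of the red ball, 16 mm across, at the end of the latch lever, 48 mm from the lever's pivot. The lever is a steel rod 8 mm thick.
- lever_pivot (a point): Pivot of the latch lever, fixed to the box at box (-51, -13, 88) mm, 10 mm above the front rim; between two 3 mm steel cheeks 24 mm apart over all, which rise 6 mm above it.
- timer: Bystander: chrome kitchen timer dial, 68 mm across, 45 mm high, loose. Origin: centre of its underside.
- jar: Bystander: closed yellow jar, 68 mm across, 88 mm high, loose. Origin: centre of its underside.
- separator: Bystander: clear plastic egg separator, a cup 76 mm across and 24 mm high with a tab reaching 69 mm from its centre, loose. Origin: centre of its underside.
- spoonrest: Bystander: blue ceramic leaf-shaped spoon rest, 120 by 70 mm, 12 mm high, loose. Origin: centre of its underside.
Mind the look-alikes: they are no part of the job. There is more than one size of the saltbox; the one meant has the size given above.

How it is judged:
By the outcome, as a careful person would: the job done as asked, in the order asked, and still so for the second after the job is handed in, with the robot touching nothing.
It also fails if it takes over 43 s, if anything falls off the work surface, if the arm or the gripper's body presses on something with over 40 N, if the wrist force passes 120 N, or if a joint passes its speed limit or range.

## Working session

There is one attempt and no reset: what is moved stays moved. The work goes in short steps, Python scripts to look and compute and a tool call to move; the robot and the scene stay as the last step left them, time stands still between calls to the robot, and variables do not carry over. Pictures are saved under pics/ and viewed, at most 10 in all, crops included, and the job is handed in when it is done.

Besides the shell and the picture viewer there is one more tool, called as name(argument=value, ...), one argument or row to a line, values as JSON. carry_out: Moves the arm, as the interface text tells. Its arguments: {"type":"object","properties":{"moves":{"type":"string"},"force":{"type":"number"}},"required":["moves"]}

```bash
mkdir -p pics; ls
cat > h.py <<'E'
import numpy as np,cv2,json
from scipy.spatial.transform import Rotation as R
E
python3 - <<'E'
from workcell import bot
import cv2,pickle
o=bot.get_obs();print(o)
d={}
for n in("scene","top"):
    c=bot.camera(n);d[n]=c;print(n,{k:v for k,v in c.items() if k!="img"})
    cv2.imwrite(f"pics/{n}0.png",c["img"][:,:,::-1])
pickle.dump(d,open("c0.pkl","wb"))
E
```

```text
pics
{'time': 0.0, 'q': array([7.39682495e+01, 5.01038454e+00, 1.00343714e+01, 9.50998294e+01,
       2.44920108e-04, 9.00002614e+01]), 'qd': array([-0.09745905, -0.02401243, -0.09390918,  0.04126335,  0.04153332,
       -0.00929673]), 'joint_efforts': array([-7.84336316e-04, -5.20379233e+01,  4.64814019e+01,  1.56145217e-02,
       -4.10439554e-05,  1.09933033e-06]), 'ee_pos': array([0.15182004, 0.52835895, 0.20898922]), 'tcp_rot': array([-1.79924157e+02, -2.44573905e-04,  1.63967988e+02]), 'wrist_force': array([-0.46181962,  0.00199857,  0.07205074]), 'torque': array([-0.0071971 ,  0.09286394,  0.05399761]), 'grasp_force': 0.0, 'opening': 0.08537359642660042}
scene {'mtx': array([[496.59767498,   0.        , 242.70446201],
       [  0.        , 496.59767498, 194.19969173],
       [  0.        ,   0.        ,   1.        ]]), 'k1': -0.04770328024902417, 'position': array([ 1.40182639, -0.24404332,  0.84232961]), 'orientation': array([54.04519948,  1.34939234, 71.67177484])}
top {'mtx': array([[457.63766722,   0.        , 252.30388492],
       [  0.        , 457.63766722, 191.14366856],
       [  0.        ,   0.        ,   1.        ]]), 'k1': -0.182185420929356, 'position': array([0.37833617, 0.03340283, 1.33790874]), 'orientation': array([  5.74756644,   0.61362093, -89.18966132])}
```

View pics/scene0.png

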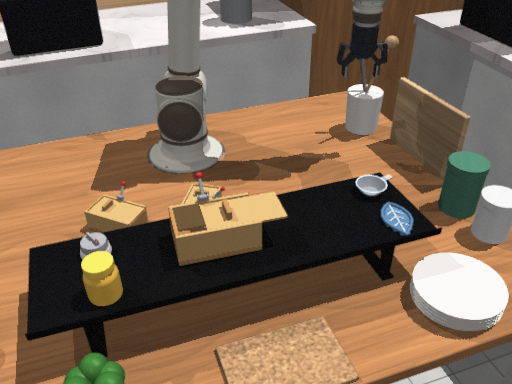

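View pics/top0.png

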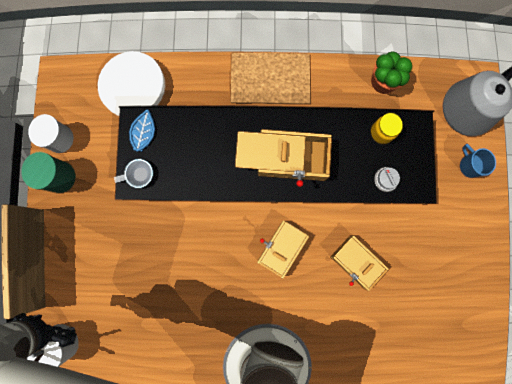

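Three salt boxes show up in the top picture: (285,155) on the black shelf, and (284,248) and (360,263), both smaller and on the worktop. The one on the shelf, open and of the larger size, is the one meant. I'll confirm it in one enlarged crop.

Run:
```python
import cv2
a=cv2.imread("pics/top0.png")[115:205,225:345]
cv2.imwrite("pics/crop_top.png",cv2.resize(a,None,fx=6.5,fy=6.5,interpolation=cv2.INTER_CUBIC))
```

```text
(no output)
```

View pics/crop_top.png

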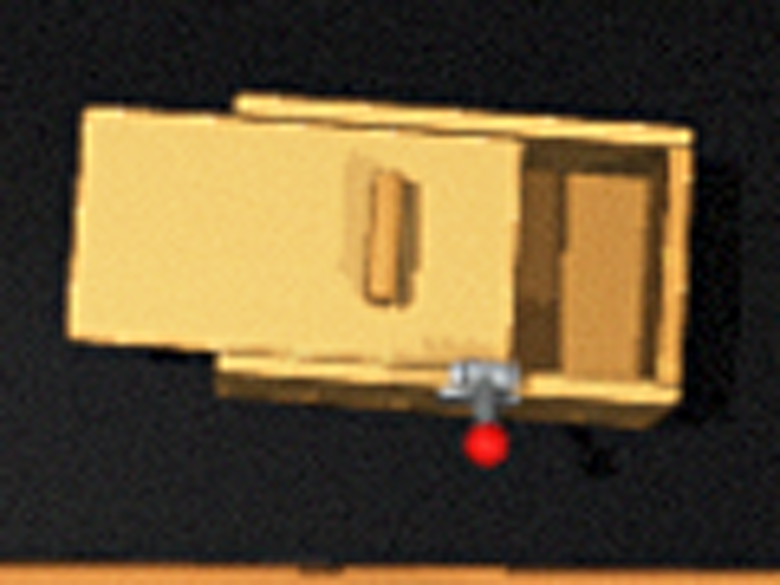

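```bash
cat > h.py <<'E'
import numpy as np,cv2
from scipy.spatial.transform import Rotation as R
F=np.diag([1.,-1,-1])
def proj(c,P,pos=None,Rm=None):
    if pos is None: pos=c["position"]; Rm=R.from_euler("xyz",c["orientation"],degrees=True).as_matrix()
    p=(np.atleast_2d(P)-pos)@Rm@F
    s=p[:,:2]/p[:,2:]; s=s*(1+c["k1"]*(s**2).sum(1,keepdims=True))
    return s@c["mtx"][:2,:2].T+c["mtx"][:2,2]
def model(v):
    x,y,z,yaw,lid=v
    a=.7; mm=lambda *p:np.array(p)/1000
    L=lid*1000
    pts=dict(bl=mm(55,90,78),br=mm(55,-90,78),fr=mm(-55,-90,78),fl=mm(-55,90,78),
     l1=mm(46,86+L,74),l2=mm(-46,86+L,74),l3=mm(46,-86+L,74),l4=mm(-46,-86+L,74),
     knob=mm(-51-48*np.sin(a),-13,88+48*np.cos(a)),ridge=mm(0,-30+L,94),b1=mm(55,-90,0),b2=mm(55,90,0))
    M=R.from_euler("z",yaw).as_matrix()
    return {k:M@p+[x,y,z] for k,p in pts.items()}
E
python3 - <<'E'
from h import *
import pickle
from scipy.optimize import least_squares
d=pickle.load(open("c0.pkl","rb"))
obs={"bl":(236,97),"br":(692,128),"fr":(678,403),"fl":(217,356),"l1":(82,107),"l2":(68,340),"l3":(522,140),"knob":(486,444),"ridge":(386,238)}
obs={k:((u+.5)/6.5-.5+225,(w+.5)/6.5-.5+115) for k,(u,w) in obs.items()}
sc={"knob":(199,175.5),"l1":(286,213.5),"b1":(179,259.5),"b2":(261,247)}
def res(v):
    m=model(v)
    return np.r_[(np.array([proj(d["top"],m[k])[0]-o for k,o in obs.items()])).ravel(),
     np.array([proj(d["scene"],m[k])[0]-o for k,o in sc.items()]).ravel(),(v[2]-.12)/.003]
s=least_squares(res,[.46,-.0,.12,.0,.06],loss="soft_l1")
print(s.x,np.degrees(s.x[3]));print(res(s.x)[:-1].reshape(-1,2).round(1))
for k,p in model(s.x).items():print(k,p.round(4))
print(R.from_euler("z",s.x[3]).as_matrix()[:,:2].T)
E
```

```text
[ 0.59171769 -0.05794772  0.12111507 -0.05993218  0.06106884] -3.433861024313731
[[-0.4 -0.5]
 [-0.1 -0. ]
 [-0.2  0.3]
 [-0.6  2.3]
 [ 0.8  0.2]
 [ 0.1 -0.2]
 [ 0.3 -0.1]
 [-0.1  0.1]
 [-1.4 -0.5]
 [-1.  -2.2]
 [ 0.  -0.1]
 [-0.5  4.5]
 [ 0.3  0.6]]
bl [0.652  0.0286 0.1991]
br [ 0.6412 -0.1511  0.1991]
fr [ 0.5314 -0.1445  0.1991]
fl [0.5422 0.0352 0.1991]
l1 [0.6464 0.0861 0.1951]
l2 [0.5546 0.0916 0.1951]
l3 [ 0.6361 -0.0856  0.1951]
l4 [ 0.5443 -0.0801  0.1951]
knob [ 0.5092 -0.066   0.2458]
ridge [ 0.5936 -0.0269  0.2151]
b1 [ 0.6412 -0.1511  0.1211]
b2 [0.652  0.0286 0.1211]
[[ 0.9982046  -0.05989631 -0.        ]
 [ 0.05989631  0.9982046   0.        ]]
```

The crop confirms it: the large box with its lid open to the left (+y), the ridge at about (386,238) and the unlatched red knob at about (486,444). The fit is good. Before moving, I'll check the utensil pot close to the gripper.

Run:
```python
from h import *
import pickle
from workcell import bot
d=pickle.load(open("c0.pkl","rb"))
for P in([.152,.529,.21],[.152,.529,.27],[.152,.529,.30],[.152,.529,.0]):print(P,proj(d["scene"],P)[0].round(),proj(d["top"],P)[0].round())
from scipy.optimize import least_squares
def bp(n,uv,z):
    return least_squares(lambda v:proj(d[n],[*v,z])[0]-uv,[.3,.3]).x.round(3)
print("pot base",bp("scene",(364,128),0),"pot top z.1",bp("scene",(364,93),.1))
for z in(.2,.25,.3):print("spoon",z,bp("scene",(392,42),z))
print(bot.tip_extent)
a=cv2.resize(d["scene"]["img"][0:145,320:440,::-1],None,fx=4,fy=4); b=cv2.resize(d["top"]["img"][284:384,0:125,::-1],None,fx=3,fy=3)
a=cv2.copyMakeBorder(a,0,20,0,0,0);b=cv2.copyMakeBorder(b,0,600-b.shape[0],0,0,0)[:a.shape[0]]
b=b[:, :320];cv2.imwrite("pics/pot.png",np.hstack([a,b])[:600])
```

```text
[0.152, 0.529, 0.21] [358.  86.] [ 61. 321.]
[0.152, 0.529, 0.27] [360.  67.] [ 51. 326.]
[0.152, 0.529, 0.3] [361.  58.] [ 46. 328.]
[0.152, 0.529, 0.0] [351. 145.] [ 90. 309.]
pot base [0.064 0.627] pot top z.1 [-0.004  0.653]
spoon 0.2 [-0.182  0.862]
spoon 0.25 [-0.059  0.776]
spoon 0.3 [0.065 0.69 ]
0.017
```

View pics/pot.png

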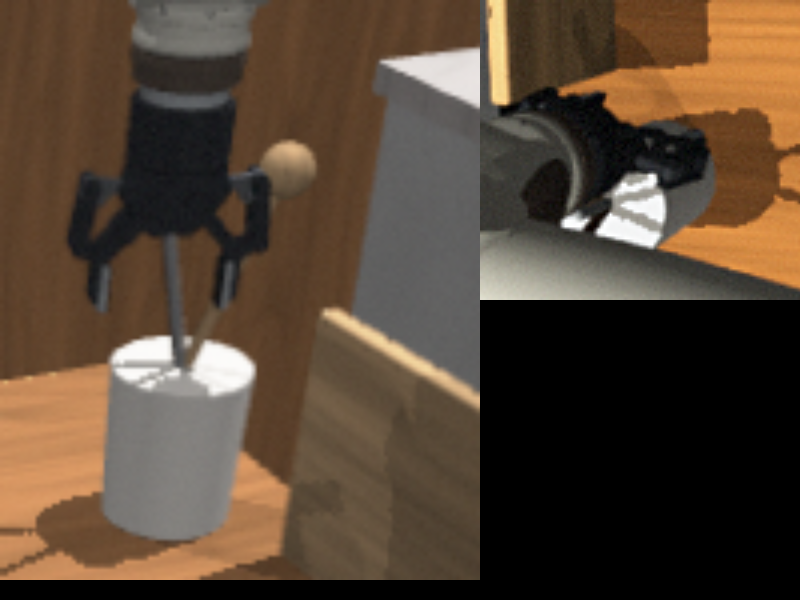

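The pot and spoons stand behind the gripper, away from the shelf. I'll move straight away from them, then rise, turn and close the fingers on the way.

carry_out(
  moves="-30 -20 0 0 0 0 85; -70 -46 0 0 0 0 85; -110 -72 -20 0 0 5 60; -150 -99 -45 0 0 12 30; -190 -125 -70 0 0 20 0; -230 -151 -91 0 0 28 0; -270 -178 -91 0 0 36 0; -310 -204 -91 0 0 44 0; -350 -230 -91 0 0 52 0; -390 -257 -91 0 0 60 0; -430 -283 -91 0 0 68 0; -470 -309 -91 0 0 77.4 0; -510 -336 -91 0 0 77.4 0; -550 -362 -91 0 0 77.4 0; -570 -375 -91 0 0 77.4 0; -570 -375 -91 0 0 77.4 0; -570 -375 -91 0 0 77.4 0; -570 -375 -91 0 0 77.4 0",
  force=40,
)

```text
time: 1.9
ee_pos: [0.5957, 0.0115, 0.3009]
tcp_rot: [-180.0, -0.0, 86.6]
wrist_force: [-0.3, 1.3, -1.1]
opening: 0.0
grasp_force: 0.0
```

Run:
```python
from h import *
from workcell import bot
o=bot.get_obs();c=bot.camera("wrist")
T=np.eye(4);T[:3,:3]=R.from_euler("xyz",o["tcp_rot"],degrees=True).as_matrix();T[:3,3]=o["ee_pos"]
C=T@c["mount"]; print(C.round(3),o["wrist_force"])
import pickle;pickle.dump((c,C),open("w1.pkl","wb"))
for k,p in model([0.5917,-0.0579,.1211,-.0599,.0611]).items():print(k,proj(c,p,C[:3,3],C[:3,:3])[0].round())
cv2.imwrite("pics/w1.png",cv2.resize(c["img"][:,:,::-1],None,fx=1.5,fy=1.5))
```

```text
[[ 0.998  0.055  0.019  0.6  ]
 [-0.058  0.944  0.325  0.096]
 [-0.    -0.326  0.945  0.465]
 [ 0.     0.     0.     1.   ]] [-0.25094427  1.2997326  -1.08891711]
bl [318. 160.]
br [306. 328.]
fr [201. 328.]
fl [190. 160.]
l1 [311.  91.]
l2 [197.  90.]
l3 [300. 273.]
l4 [207. 273.]
knob [155. 295.]
ridge [254. 231.]
b1 [297. 284.]
b2 [304. 143.]
```

View pics/w1.png

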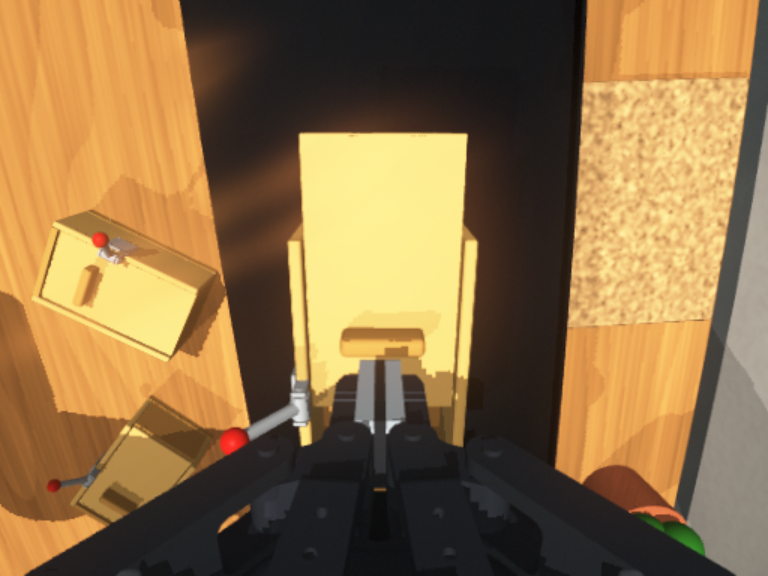

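The wrist view agrees with the fit: knob at (234,440), back-left rim at (475,240), ridge at (382,342), all within a few px. I'll go down behind the ridge and push most of the way.

carry_out(
  moves="0 0 25 0 0 0 0; 0 0 50 0 0 0 0; 0 0 70 0 0 0 0; 0 0 80 0 0 0 0; 0 0 80 0 0 0 0; -10 0 80 0 0 0 0; -16 0 80 0 0 0 0; -22 0 80 0 0 0 0; -28 0 80 0 0 0 0; -34 0 80 0 0 0 0; -40 0 80 0 0 0 0; -46 0 80 0 0 0 0; -52 0 80 0 0 0 0; -58 0 80 0 0 0 0; -64 0 80 0 0 0 0; -70 0 80 0 0 0 0; -72 0 80 0 0 0 0; -72 0 80 0 0 0 0",
)

```text
time: 3.75
ee_pos: [0.5918, -0.0614, 0.2207]
tcp_rot: [180.0, -0.0, 86.5]
wrist_force: [-0.0, 0.6, 0.4]
opening: -0.0001
grasp_force: 0.0
```

carry_out(
  moves="-1 0 0 0 0 0 0; -2 0 0 0 0 0 0; -3 0 0 0 0 0 0; -4 0 0 0 0 0 0; -5 0 0 0 0 0 0; -6 0 0 0 0 0 0",
)

```text
time: 4.35
ee_pos: [0.5915, -0.0671, 0.2207]
tcp_rot: [-180.0, 0.0, 86.6]
wrist_force: [-0.3, 0.0, -0.1]
opening: 0.0001
grasp_force: 0.0
```

Run:
```python
from h import *
from workcell import bot
o=bot.get_obs();print(o["ee_pos"],o["wrist_force"]);c=bot.camera("top")
cv2.imwrite("pics/t2.png",cv2.resize(c["img"][105:215,225:345,::-1],None,fx=5,fy=5,interpolation=cv2.INTER_CUBIC))
```

```text
[ 0.59148354 -0.06712884  0.22068211] [-0.28173279  0.03814873 -0.11534599]
```

View pics/t2.png

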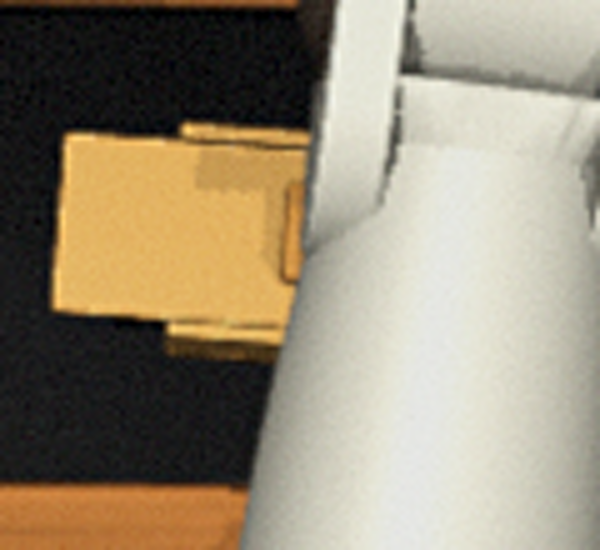

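The top view shows the lid hasn't moved: its edge is still at about (63,133) in the crop, so the fingers haven't touched the ridge. I'll take a new wrist view and check where the fingertip really appears.

Run:
```python
from h import *
from workcell import bot
import pickle
c,C=pickle.load(open("w1.pkl","rb"))
t=np.array([.5957,.0115,.3009])
for dy in(-.011,0,.011):
  for dz in(-.017,-.004,0.01,.03):print(dy,dz,(proj(c,t+[0,dy,dz],C[:3,3],C[:3,:3])[0]*1.5).round())
o=bot.get_obs();c=bot.camera("wrist")
T=np.eye(4);T[:3,:3]=R.from_euler("xyz",o["tcp_rot"],degrees=True).as_matrix();T[:3,3]=o["ee_pos"]
C=T@c["mount"]
for k,p in model([0.5917,-0.0579,.1211,-.0599,.0611]).items():print(k,proj(c,p,C[:3,3],C[:3,:3])[0].round()*1.5)
cv2.imwrite("pics/w2.png",cv2.resize(c["img"][:,:,::-1],None,fx=1.5,fy=1.5))
```

```text
-0.011 -0.017 [382. 360.]
-0.011 -0.004 [383. 376.]
-0.011 0.01 [383. 395.]
-0.011 0.03 [383. 427.]
0 -0.017 [381. 337.]
0 -0.004 [381. 351.]
0 0.01 [381. 368.]
0 0.03 [381. 398.]
0.011 -0.017 [379. 312.]
0.011 -0.004 [379. 325.]
0.011 0.01 [379. 341.]
0.011 0.03 [379. 368.]
bl [532.5  81. ]
br [493.5 483. ]
fr [267. 483.]
fl [228.  81.]
l1 [516.  -94.5]
l2 [246.  -94.5]
l3 [483. 360.]
l4 [276. 360.]
knob [139.5 397.5]
ridge [379.5 249. ]
b1 [466.5 396. ]
b2 [486.  93.]
```

View pics/w2.png

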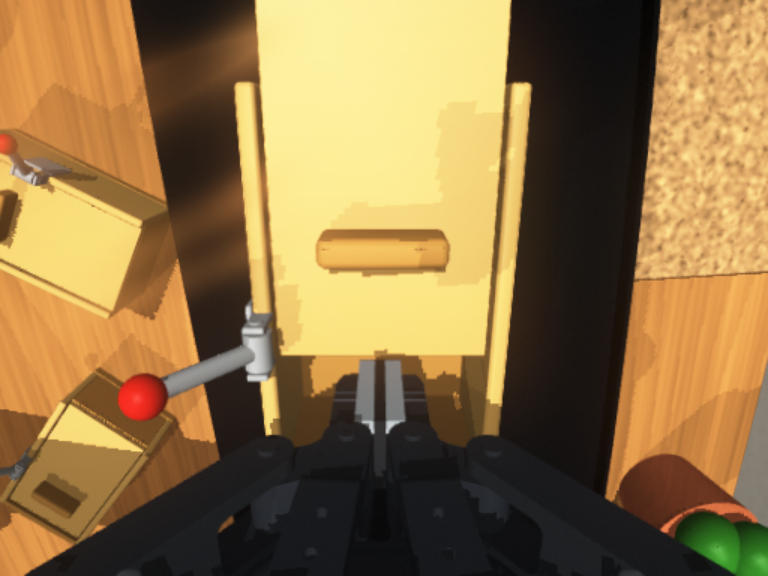

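The wrist view puts the tip end at row 362. For the stated 17 mm tip the +y edge should appear at row 312, so the fingertips seem to stand about 40 mm higher than stated. A scene crop with projected marks should settle it.

Run:
```python
from h import *
from workcell import bot
o=bot.get_obs();c=bot.camera("scene");t=o["ee_pos"]
x0,y0=130,100
a=cv2.resize(c["img"][y0:y0+140,x0:x0+180,::-1],None,fx=4.2,fy=4.2,interpolation=cv2.INTER_CUBIC)
for dz,col in((-.017,(0,0,255)),(0,(0,255,0)),(.02,(255,0,0)),(.04,(255,0,255))):
    p=proj(c,t+[.0,0,dz])[0]; q=((p-[x0,y0]+.5)*4.2).astype(int);print(dz,p.round(1),q);cv2.circle(a,tuple(map(int,q)),3,col,-1)
cv2.imwrite("pics/s3.png",a)
```

```text
-0.017 [208.5 210.4] [331 465]
0 [208. 204.] [329 438]
0.02 [207.4 196.2] [326 406]
0.04 [206.7 188.3] [324 373]
```

View pics/s3.png

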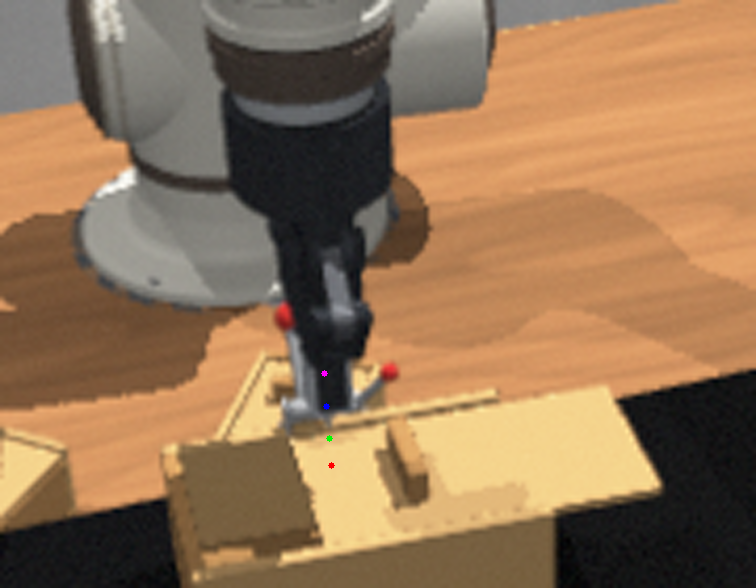

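The scene view puts the tip at about (328,412), roughly 20–25 mm above the TCP rather than 17 mm below it. So the fingers passed over the ridge. I'll go back over it, lower 38 mm further and push.

carry_out(
  moves="30 0 0 0 0 0 0; 60 0 0 0 0 0 0; 80 0 0 0 0 0 0; 80 0 0 0 0 0 0; 80 0 15 0 0 0 0; 80 0 25 0 0 0 0; 80 0 32 0 0 0 0; 80 0 38 0 0 0 0; 80 0 38 0 0 0 0",
)

```text
time: 5.4
ee_pos: [0.5959, 0.0124, 0.1818]
tcp_rot: [-179.9, 0.0, 86.5]
wrist_force: [-0.2, 0.3, -0.4]
opening: 0.0
grasp_force: 0.0
```

carry_out(
  moves="-5 0 0 0 0 0 0; -10 0 0 0 0 0 0; -15 0 0 0 0 0 0; -18 0 0 0 0 0 0; -21 0 0 0 0 0 0; -24 0 0 0 0 0 0; -27 0 0 0 0 0 0; -30 0 0 0 0 0 0; -33 0 0 0 0 0 0",
)

```text
time: 6.3
ee_pos: [0.5943, -0.0202, 0.1827]
tcp_rot: [-180.0, -0.0, 86.6]
wrist_force: [-0.6, 1.7, 0.9]
opening: -0.0001
grasp_force: 0.8
```

carry_out(
  moves="-5 0 0 0 0 0 0; -10 0 0 0 0 0 0; -15 0 0 0 0 0 0; -20 0 0 0 0 0 0; -25 0 0 0 0 0 0; -30 0 0 0 0 0 0; -35 0 0 0 0 0 0; -39 0 0 0 0 0 0; -42 0 0 0 0 0 0; -44 0 0 0 0 0 0",
)

```text
time: 7.3
ee_pos: [0.5916, -0.0644, 0.1827]
tcp_rot: [-180.0, 0.0, 86.6]
wrist_force: [-0.6, 2.1, 0.2]
opening: 0.0002
grasp_force: 0.8
```

carry_out(
  moves="-1 0 0 0 0 0 0; -2 0 0 0 0 0 0; -3 0 0 0 0 0 0",
)

```text
time: 7.6
ee_pos: [0.5915, -0.067, 0.1827]
tcp_rot: [-180.0, 0.0, 86.6]
wrist_force: [-0.7, 1.6, 0.4]
opening: 0.0001
grasp_force: 0.8
```

carry_out(
  moves="-1 0 0 0 0 0 0; -1.5 0 0 0 0 0 0",
)

```text
time: 7.8
ee_pos: [0.5914, -0.0686, 0.1827]
tcp_rot: [180.0, 0.0, 86.6]
wrist_force: [-1.6, 1.3, 0.1]
opening: -0.0002
grasp_force: 0.8
```

carry_out(
  moves="-0.5 0 0 0 0 0 0; -1 0 0 0 0 0 0",
)

```text
time: 8.0
ee_pos: [0.5913, -0.0696, 0.1827]
tcp_rot: [-180.0, -0.0, 86.6]
wrist_force: [0.1, 2.2, 0.5]
opening: 0.0
grasp_force: 0.8
```

carry_out(
  moves="-0.5 0 0 0 0 0 0; -1 0 0 0 0 0 0",
)

```text
time: 8.2
ee_pos: [0.5913, -0.0706, 0.1827]
tcp_rot: [-180.0, -0.0, 86.6]
wrist_force: [-0.1, 1.0, 0.7]
opening: 0.0
grasp_force: 0.8
```

carry_out(
  moves="-0.5 0 0 0 0 0 0; -0.5 0 0 0 0 0 0",
)

```text
time: 8.4
ee_pos: [0.5913, -0.0712, 0.1827]
tcp_rot: [-180.0, 0.0, 86.6]
wrist_force: [0.3, 1.1, -0.3]
opening: -0.0001
grasp_force: 0.5
```

carry_out(
  moves="-0.5 0 0 0 0 0 0; -0.5 0 0 0 0 0 0",
)

```text
time: 8.6
ee_pos: [0.5913, -0.0716, 0.1827]
tcp_rot: [180.0, 0.0, 86.6]
wrist_force: [-0.5, 1.9, 0.2]
opening: -0.0001
grasp_force: 0.6
```

carry_out(
  moves="-0.5 0 0 0 0 0 0; -0.5 0 0 0 0 0 0",
)

```text
time: 8.8
ee_pos: [0.5912, -0.0718, 0.1827]
tcp_rot: [-180.0, -0.0, 86.6]
wrist_force: [-0.3, 3.1, 1.1]
opening: 0.0001
grasp_force: 1.8
```

carry_out(
  moves="-0.5 0 0 0 0 0 0; -0.5 0 0 0 0 0 0",
)

```text
time: 9.0
ee_pos: [0.5912, -0.0718, 0.1826]
tcp_rot: [-180.0, -0.1, 86.6]
wrist_force: [-0.6, 6.1, 0.4]
opening: -0.0002
grasp_force: 3.1
```

The lid has hit its stop: the TCP stalled at y=-0.0718, force rose to 6 N, and the ridge position matches "shut". Next I'll back off, rise over the lever and come down on its outer side.

carry_out(
  moves="5 0 0 0 0 0 0; 10 0 0 0 0 0 0; 10 0 -30 0 0 0 0; 10 0 -60 0 0 0 0; 10 0 -90 0 0 0 0; 10 0 -90 0 0 0 0; 5 -30 -90 0 0 0 0; 1 -70 -90 0 0 0 0; 1 -105 -90 0 0 0 0; 1 -119 -90 0 0 0 0; 1 -119 -90 0 0 0 0; 1 -119 -60 0 0 0 0; 1 -119 -40 0 0 0 0; 1 -119 -28 0 0 0 0; 1 -119 -28 0 0 0 0",
)

```text
time: 10.5
ee_pos: [0.4723, -0.0644, 0.2088]
tcp_rot: [-179.8, -0.0, 86.6]
wrist_force: [-0.9, 1.2, 0.3]
opening: 0.0001
grasp_force: 0.0
```

Run:
```python
from h import *
from workcell import bot
o=bot.get_obs();c=bot.camera("wrist");print(o["ee_pos"],o["wrist_force"])
cv2.imwrite("pics/w4.png",cv2.resize(c["img"][:,:,::-1],None,fx=1.5,fy=1.5))
T=np.eye(4);T[:3,:3]=R.from_euler("xyz",o["tcp_rot"],degrees=True).as_matrix();T[:3,3]=o["ee_pos"]
C=T@c["mount"]
for k,p in model([0.5917,-0.0579,.1211,-.0599,0]).items():print(k,proj(c,p,C[:3,3],C[:3,:3])[0].round()*1.5)
```

```text
[ 0.47225792 -0.06437528  0.20883241] [-0.91452105  1.2017996   0.34162209]
bl [865.5  79.5]
br [747.  487.5]
fr [519.  493.5]
fl [571.5  66. ]
l1 [831.  90.]
l2 [591.   79.5]
l3 [726.  475.5]
l4 [537.  481.5]
knob [499.5 409.5]
ridge [685.5 399. ]
b1 [661.5 399. ]
b2 [726.   88.5]
```

View pics/w4.png

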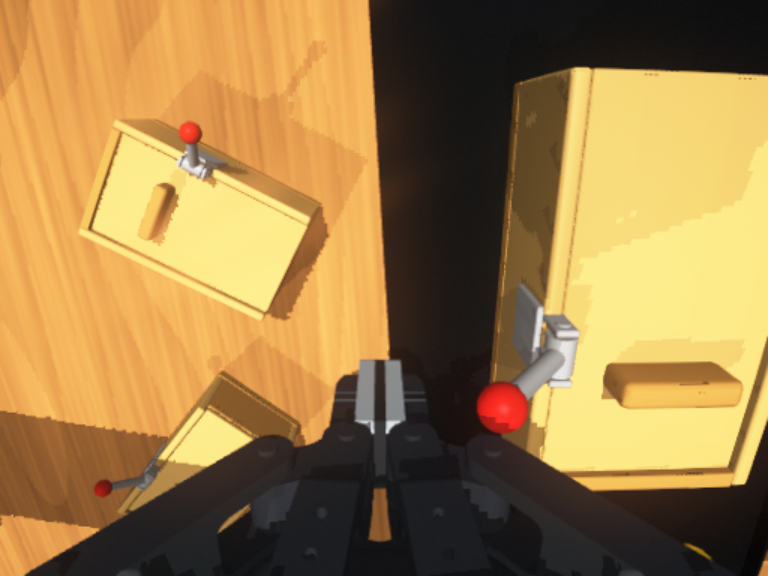

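The lid is flush at the +y end, the box is where it was, and the knob at (502,407) matches the fit. Pushing the lever over now.

carry_out(
  moves="0 6 0 0 0 0 0; 0 12 0 0 0 0 0; 0 16 0 0 0 0 0; 0 20 0 0 0 0 0; 0 24 0 0 0 0 0; 0 28 0 0 0 0 0; 0 31 0 0 0 0 0",
)

```text
time: 11.25
ee_pos: [0.5039, -0.0664, 0.2112]
tcp_rot: [180.0, 0.0, 86.6]
wrist_force: [-0.6, 0.2, 0.7]
opening: 0.0002
grasp_force: 0.5
```

carry_out(
  moves="0 4 0 0 0 0 0; 0 8 0 0 0 0 0; 0 12 0 0 0 0 0; 0 15 0 0 0 0 0; 0 18 0 0 0 0 0; 0 21 0 0 0 0 0; 0 24 0 0 0 0 0; 0 27 0 0 0 0 0; 0 27 0 0 0 0 0; 0 27 0 0 0 0 0",
)

```text
time: 12.25
ee_pos: [0.5303, -0.0679, 0.2107]
tcp_rot: [-180.0, -0.0, 86.6]
wrist_force: [0.6, 0.1, -0.2]
opening: -0.0002
grasp_force: 0.0
```

carry_out(
  moves="0 -10 0 0 0 0 0; 0 -30 0 0 0 0 0; 0 -60 0 0 0 0 0; 0 -85 -20 0 0 0 0; 0 -85 -60 0 0 0 0; 0 -85 -60 0 0 0 0; 0 -85 -60 0 0 0 0",
)

```text
time: 12.95
ee_pos: [0.4453, -0.0629, 0.2716]
tcp_rot: [179.9, 0.0, 86.6]
wrist_force: [-0.1, -0.4, -0.1]
opening: 0.0001
grasp_force: 0.0
```

Run:
```python
from h import *
from workcell import bot
o=bot.get_obs();print(o["time"],o["ee_pos"],o["wrist_force"])
a=bot.camera("scene")["img"];b=bot.camera("top")["img"]
f=lambda i:cv2.resize(i[:,:,::-1],(400,300),interpolation=cv2.INTER_CUBIC)
up=np.hstack([f(a),f(b)])
dn=np.hstack([f(a[165:270,150:290]),f(b[115:205,225:345])])
cv2.imwrite("pics/f5.png",np.vstack([up,dn]))
```

```text
12.95 [ 0.44527238 -0.06286649  0.2716395 ] [-0.14914157 -0.42916116 -0.10548941]
```

View pics/f5.png

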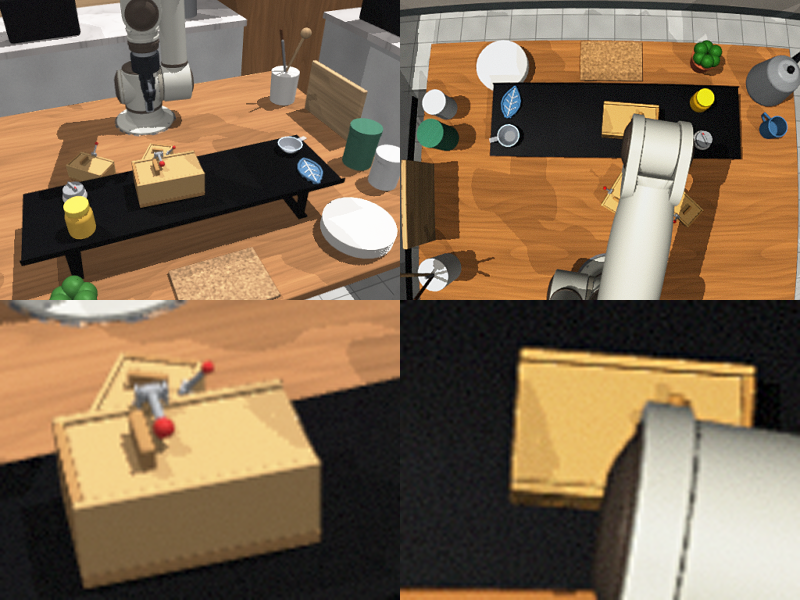

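The pictures show the lid flush with the box and the lever lying across it on the +y side of the ridge, knob at about (163,428) in the lower-left crop. The box and the other things on the shelf haven't moved, and the gripper is clear.

```bash
python3 -c "
from workcell import bot
print(bot.job_done())"
```

```text
the job is handed in; nothing more can be done
None
```

The salt box's lid is pushed fully shut and the red-knobbed lever has snapped down across it on the +y side of the ridge; the box and the other shelf things look unmoved, and the job was handed in at about 13 s.

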